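# Wipe the fixture bed and present the lever casting over its post

## Task

Take the scraper block by its upright rib, wipe the three brass offcuts off the fixture's bed plate with it (push them with the block only, not with the gripper), and stand the block back upright on the worktop, clear of the plate. Then pick up the lever casting by its balance point, which lies on the arm close to the big eye, keep it level, and hold it a few centimetres clear above the post of the fixture with the eye centred over the post and the arm lying along the bed plate. Finish while still holding it there, let down on nothing, and leave the weight, spirit level and jar where they stand.

Things in the scene. Friction and masses are not known exactly. Their poses are not given: they have to be found in the camera images.
- fixture: fixture, fixed: flat steel bed plate 240 (x) x 80 (y) x 15 mm thick with one upright post, 16 mm diameter, 22 mm high above the plate, on its centre line 95 mm from the middle towards +x, and two screw heads 4 mm high in the corners at that end. The -x end is open: things can be pushed off it. Origin: centre of the underside, on the worktop; x along the plate towards the post, z up.
- post_top (a point): centre of the top of the fixture's post, 37 mm above the worktop; axes as the fixture's.
- scraper_mid (a point): grey plastic scraper block, 150 g, standing loose: a foot 90 (y) x 24 (x) x 15 mm high and on it an upright grip rib 60 mm long (y), 18 mm thick (x), whose top is 62 mm above the underside. This point is on its middle axis, 30.5 mm above the underside; x across the rib (the wiping direction, both sides alike), y along the blade, z up.
- lever_balance (a point): balance point of the loose aluminium lever casting (0.28 to 0.52 kg), 16 mm above its underside. x along the arm towards the big eye: 52 mm diameter, 32 mm high, 19 mm bore right through, centre 49 mm away; at -x 121 mm away a boss, 30 mm diameter, 26 mm high. Between them a straight flat-sided arm, 18 mm wide (y), from 6 to 26 mm above the underside. z up.
- lever_eye (a point): centre of the eye's bore at the underside of the lever casting (49 mm towards +x from the balance point, 16 mm lower); axes as at the balance point.
- lever_tip (a point): centre of the small end boss at the underside of the lever casting (121 mm towards -x from the balance point).
- chip1_mid (a point): a sawn brass offcut, 15 x 10 x 8 mm (about 10 mm high at a small burr), 12 g, lying loose on the fixture's bed plate; this point is its centre. The three offcuts are alike.
- chip2_mid (a point): a sawn brass offcut, 15 x 10 x 8 mm (about 10 mm high at a small burr), 12 g, lying loose on the fixture's bed plate; this point is its centre. The three offcuts are alike.
- chip3_mid (a point): a sawn brass offcut, 15 x 10 x 8 mm (about 10 mm high at a small burr), 12 g, lying loose on the fixture's bed plate; this point is its centre. The three offcuts are alike.
- weight: a grey steel knob weight, 54 mm diameter, 56 mm high, a bystander; origin at the centre of its underside.
- level: a small spirit level, 18 x 100 x 24 mm (long side along y), a bystander; origin at the centre of its underside.
- melt_indexer: the melt flow tester, a tall fixed machine beside the work, to be kept clear of by the whole arm: base from 201 mm in front of this origin (towards -x) and 190 mm to either side (y), 120 mm high; column and head up to 605 mm; the head overhangs from 346 mm height upwards, to 163 mm in front, its lever ball to 204 mm in front. Origin: centre of its footprint, on the worktop.
- jar: a screw jar, 57 mm diameter, 82 mm high, a bystander; origin at the centre of its underside.

How it is judged (in metres and radians):
On the way, in this order (a step that is already met when the one before it is completed fails the run):
1. all three offcuts are off the bed plate while the scraper block is in the gripper (height (world z) of each of chip1_mid, chip2_mid, chip3_mid below 0.014 m and contact force between the fingers and scraper above 1 N), for 0.1 s.
2. the scraper block stands released and upright on the worktop, clear of the fixture (height (world z) of scraper_mid between 0.025 and 0.036 m and angle between scraper_mid's own z axis and vertical below 0.15 rad and contact force between the fingers and scraper below 0.1 N and contact force between scraper and fixture below 0.1 N), for 0.2 s.
3. the lever casting is lifted level by its balance point (contact force between the fingers and lever above 1 N and angle between lever_balance's own z axis and vertical below 0.12 rad and x of the grasp point in the frame of lever_balance between -0.016 and 0.016 m and height (world z) of lever_balance above 0.035 m), for 0.2 s.
At the end, for the whole second after the job is handed in: Casting gripped within 16 mm of its balance point, level within 0.12 rad, touching nothing else; bore within 12 mm of the post axis, underside 10 to 65 mm above the post; arm along the plate within 0.15 rad. Offcuts off the plate; block upright, released, on the worktop clear of the fixture (all of step 2 and height (world z) of each of chip1_mid, chip2_mid, chip3_mid below 0.014 m and contact force between the fingers and lever above 1 N and angle between lever_balance's own z axis and vertical below 0.12 rad and x of the grasp point in the frame of lever_balance between -0.016 and 0.016 m and horizontal distance between lever_eye and post_top below 0.012 m and z of lever_eye in the frame of post_top between 0.01 and 0.065 m and angle between the x axis of lever_balance and the x axis of fixture, either way round below 0.15 rad and x of lever_tip in the frame of fixture below 0 m and contact force between lever and fixture below 0.1 N and contact force between lever and scraper below 0.1 N); the arm keeps its last pose, push and grip.
It fails at once if an offcut is pushed by the gripper, the arm or the casting (contact force between any of the fingers, the arm, lever and chip1 above 0.5 N or contact force between any of the fingers, the arm, lever and chip2 above 0.5 N or contact force between any of the fingers, the arm, lever and chip3 above 0.5 N).
It fails at once if the casting hangs or is tipped far from level (over 0.35 rad) (angle between lever_balance's own z axis and vertical above 0.35 rad).
It fails at once if a bystander is moved by more than 30 mm (distance of any of weight, level, jar from where it was at the start of the episode above 0.03 m).
It also fails if it takes over 64 s, if anything falls off the work surface, if the arm or the gripper's body presses on something with over 40 N, if the wrist force passes 120 N, or if a joint passes its speed limit or range.

## Robot

A 6-joint arm with a two-finger parallel gripper is mounted at the origin on a cart in front of the work surface, level with it; the furniture and walls round the work are solid. World frame = base frame: x ahead of the robot, y to its left, z up, the work surface at z = 0. Lengths are in m, angles in degrees, forces in N, time in s.
With the tool pointing down it reaches from about 0.35 to 0.875 m from the base axis. Payload 4.2 kg.
Tool frame: the origin (TCP) lies where the fingers leave the gripper's body, on its centre line; the fingertips stand 70 mm ahead of it and the grasp point (between the pads) lies 51 mm ahead of it; z points along the fingers, y is the direction in which the jaws open and shut (so a half turn about z gives the same grasp; the last joint's range is limited). The gripper opens to 87 mm and grips with 3 to 60 N. Pads are 19 mm wide; open, the fingers measure 117 mm over their backs; the gripper's body (75 mm by 190 mm) begins 51 mm behind the grasp point.
Start: joints at [-62.361, 22.042, 0.453, 0, -68.411, -14.817], TCP at [0.139, -0.609, 0.292] pointing down, gripper open.
Joint ranges: [-179.83, 179.83], [-69.29, 118.12], [-61.27, 80.66], [-181.25, 117.63], [-171.15, -9.14], [-177.46, 177.46]. Speed limits (degrees/s): [159.86, 159.86, 180, 180, 180, 180].

## Interface

Orientations are given as a 3x3 rotation matrix whose columns are the frame's x, y, z axes.
In Python, from station import sense, capture, camera_model, finish_job gives the robot as it stands.
- The arm moves only by the shell command python3 -m inch 'ROWS'. ROWS is JSON, a list of rows, each an object with "hand": the closure, from 0 (fully open) to 1 (shut); "slide": the shift along the world's x, y, z in cm, a list of three; "yaw": the turn about the world's z in rad. A call has 1 to 10 rows; each row is the pose to reach, as a shift and turn from the pose commanded when the call began; what a row does not reach only later rows make up. A row lasts 1/8 s, in which the tool goes at most 62.5 mm and 10.7 degrees, less where a joint would pass 70% of its speed; a pose out of reach is approached as far as the arm can. A call with a gripper value outside its range is refused whole. The fingers move at their own pace and stop on an object; the grip force is fixed at half the most. Time passes only in rows, so rows that repeat a pose let the fingers close. It gives the time, the measured TCP pose, the force and the opening at its end, in the units of the state.
- sense(): the state, without advancing time (a new reading comes with each control period).
- capture(name): name is "scene" or "top" or "wrist"; returns the picture (480x640x3 uint8, blue, green, red); there is no depth.
- camera_model(name): a dict with "mtx" (3x3 intrinsics, pixels), "k1" (the pictures are not rectified: a ray, as slopes to the right and down, at radius r is drawn at 1 + k1 r^2 times it, then the intrinsics apply), "xyz" and "orientation" of the camera in the world; the wrist camera has in their place "tool_from_camera" (4x4, takes a point from camera to tool coordinates, whose origin is the TCP and whose axes are the flange's). Camera axes: x right, y up, looking along -z (the intrinsics and any distortion apply to the point x, -y, -z); pixel columns grow to the right and rows downward; lengths in m; the calibration is good to about 2 mm. A picture is of the moment at which its call begins: read the wrist's pose just before it. camera_model takes no time and is no camera call.
- finish_job(): hands the job in, once; it reports no verdict.
The state is a dict: "time_s": time; "joints": joint angles; "joint_velocities": joint speeds; "effort": joint torques, N m; "tcp_pos": TCP position; "ee_rot": TCP orientation; "wrist_force": force on the tool from outside, world axes, zero at the start; "moment": the same for the moment, N m; "gripper_width": opening from 0.0 (shut) to 1.0 (fully open).
Only numpy, scipy, OpenCV 4.12 (cv2) and the standard library are available. Lean on these libraries where they do the work, as an engineer would, in place of code of your own. Each camera call takes 0.05 s, during which the arm holds its last target. There are 200 camera calls.

## Working session

There is one attempt and no reset: what is moved stays moved. The work goes in short steps, Python scripts to look and compute and a shell command to move; the robot and the scene stay as the last step left them, time stands still between calls to the robot, and variables do not carry over. Pictures are saved under pics/ and viewed, about 8 in all and at most 12, crops included, and the job is handed in when it is done.

```bash
mkdir -p pics; cat > h.py <<'E'
import numpy as np, cv2
from station import sense, capture, camera_model
def pose(name,s=None):
    m=camera_model(name)
    if name!='wrist': return m,np.array(m['xyz']),np.array(m['orientation'])
    s=s or sense(); T=np.array(m['tool_from_camera']); R=np.array(s['ee_rot'])
    return m,np.array(s['tcp_pos'])+R@T[:3,3],R@T[:3,:3]
def ray(name,uv,z,s=None):
    "pixel -> world at height z"
    m,c,R=pose(name,s); K=np.array(m['mtx'])
    p=cv2.undistortPoints(np.array([[uv]],float),K,np.array([m['k1'],0,0,0.]),None,None,None,(3,50,1e-9)) if 0 else cv2.undistortPoints(np.array([[uv]],float),K,np.array([m['k1'],0,0,0.]))
    a,b=p[0,0]; d=R@np.array([a,-b,-1]); return c+d*(z-c[2])/d[2]
def proj(name,P,s=None):
    m,c,R=pose(name,s); q=(np.atleast_2d(P)-c)@R; q=q*[1,-1,-1]
    return cv2.projectPoints(q,np.zeros(3),np.zeros(3),np.array(m['mtx']),np.array([m['k1'],0,0,0.]))[0][:,0]
E
python3 - <<'E'
from h import *
for n in('top','scene'):
    cv2.imwrite(f'pics/{n}0.png',capture(n)); m=camera_model(n); print(n,m['xyz'],m['k1'],m['mtx'][0])
s=sense();print(s['tcp_pos'],s['ee_rot'],s['gripper_width'],camera_model('wrist')['tool_from_camera'])
E
```

```text
top [ 0.46368136 -0.041492    1.57459367] -0.14966073690771528 [564.76994926   0.         317.90114645]
scene [0.69273951 0.36659508 0.84240611] -0.10449399875796016 [440.69934883   0.         325.50527398]
[ 0.13861704 -0.60901633  0.29127012] [[-9.75105929e-01 -2.21738918e-01 -5.27931781e-04]
 [-2.21739525e-01  9.75104111e-01  1.88542319e-03]
 [ 9.67167530e-05  1.95555067e-03 -9.99998083e-01]] 1.0005810523472123 [[ 4.61320497e-04  9.56807864e-01  2.90720655e-01  7.98272080e-02]
 [ 9.99999574e-01 -6.73770495e-04  6.30669352e-04 -3.95557920e-04]
 [ 7.99308396e-04  2.90720241e-01 -9.56807767e-01 -9.16350345e-02]
 [ 0.00000000e+00  0.00000000e+00  0.00000000e+00  1.00000000e+00]]
```

View pics/top0.png

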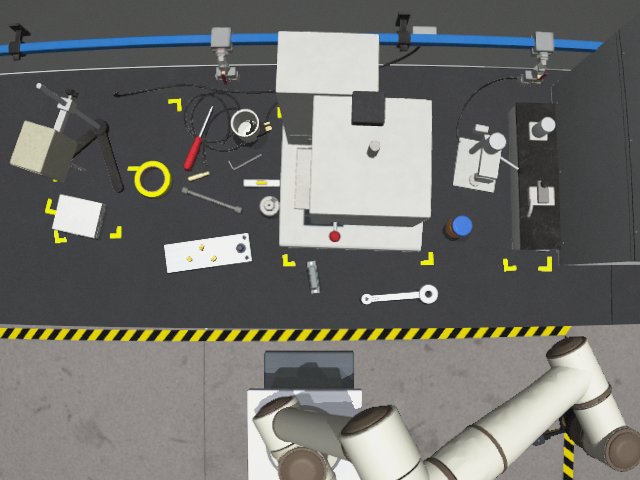

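View pics/scene0.png

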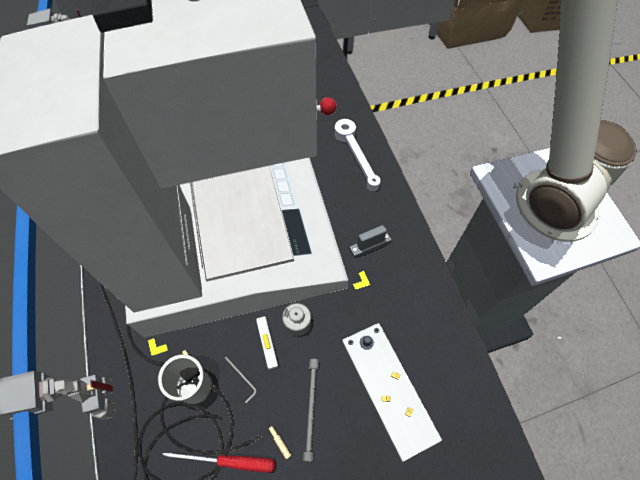

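The top view (up is +x, left is +y) shows the plate with its post at about (241,248) and its open end at (167,255). The scraper is at (313,277), and the lever has its eye at (428,294) and its tip at (367,299). The weight is at (269,206), the level at (262,183), the jar (blue lid) at (460,227) and the melt tester's ball at (335,236). I'll enlarge a crop of this.

```bash
python3 - <<'E'
from h import *
im=cv2.imread('pics/top0.png')
a=cv2.resize(im[225:280,155:255],None,fx=8,fy=8,interpolation=cv2.INTER_CUBIC)[:,:800]
b=cv2.resize(im[255:310,300:445],None,fx=5.5,fy=5.5,interpolation=cv2.INTER_CUBIC)[:, :800]
o=np.zeros((600,800,3),np.uint8); o[:300]=cv2.resize(im[230:275,160:280],(800,300),interpolation=cv2.INTER_CUBIC); o[300:]=cv2.resize(im[255:311,300:449],(800,300),interpolation=cv2.INTER_CUBIC)
cv2.imwrite('pics/crop.png',o)
for n,uv,z in [('post',(241,248),.037),('end',(167,255),.015),('scr',(313,277),.05),('eye',(428,294),.032),('tip',(367,299),.026),('weight',(269,206),.05),('jar',(460,227),.08),('ball',(335,236),.45)]: print(n,ray('top',uv,z).round(3))
E
```

```text
post [0.543 0.172 0.037]
end [0.525 0.383 0.015]
scr [ 0.464 -0.026  0.05 ]
eye [ 0.417 -0.34   0.032]
tip [ 0.404 -0.173  0.026]
weight [0.657 0.094 0.05 ]
jar [ 0.597 -0.42   0.08 ]
ball [ 0.546 -0.074  0.45 ]
```

View pics/crop.png

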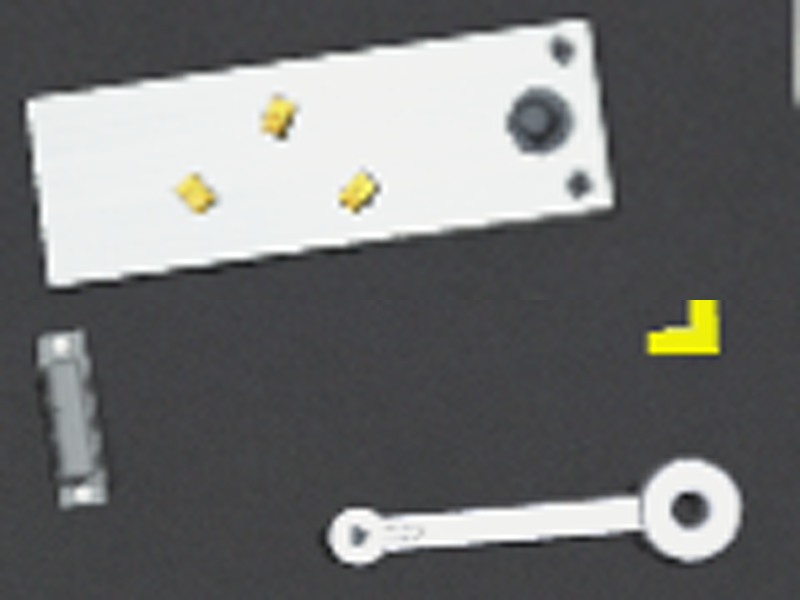

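```bash
python3 - <<'E'
from h import *
U=lambda x,y:((x+.5)*120/800-.5+160,(y+.5)*45/300-.5+230)
L=lambda x,y:((x+.5)*149/800-.5+300,(y-300+.5)*56/300-.5+255)
g=lambda p,z:ray('top',p,z)[:2]
c=[g(U(*p),.015) for p in[(28,100),(48,287),(612,208),(590,20)]]
end=(c[0]+c[1])/2; pe=(c[2]+c[3])/2; d=pe-end; th=np.arctan2(d[1],d[0]); ctr=(end+pe)/2
print('L',np.linalg.norm(d),'W',np.linalg.norm(c[0]-c[1]),np.linalg.norm(c[2]-c[3]),'ctr',ctr,'th',np.degrees(th),'end',end)
ex=d/np.linalg.norm(d); ey=np.array([-ex[1],ex[0]])
post=g(U(541,120),.037); print('ex',ex,'post',post,'pred',ctr+.095*ex)
for p in[(278,117),(195,194),(359,192)]:
    q=g(U(*p),.024); print('chip',q,'fix',(q-ctr)@ex,(q-ctr)@ey)
s=[g(L(*p),.015) for p in[(38,337),(84,330),(106,500),(62,508)]]
sc=np.mean(s,0); a=(s[0]+s[1]-s[2]-s[3])/2; print('scr',sc,np.linalg.norm(a),np.degrees(np.arctan2(a[1],a[0])))
for q in[(63,365),(78,478)]: print(g(L(*q),.062))
e=g(L(690,510),.032); t=g(L(357,536),.026); l=e-t
print('eye',e,'tip',t,np.linalg.norm(l),np.degrees(np.arctan2(l[1],l[0])),'bal',e-.049*l/np.linalg.norm(l))
E
```

```text
L 0.23990942895312298 W 0.07900433436086136 0.0788981114550185 ctr [0.53147842 0.26910987] th -81.98296097503722 end [0.51474862 0.38789222]
ex [ 0.13946759 -0.99022664] post [0.54448624 0.17230975] pred [0.54472784 0.17503834]
chip [0.54637933 0.28414444] fix -0.012809436363027775 0.016852117938220456
chip [0.51433363 0.31873383] fix -0.05153010722526422 -0.010056292326023163
chip [0.51528314 0.24979373] fix 0.01686863516066563 -0.018730970720028578
scr [ 0.46508349 -0.02541274] 0.08850019620440598 7.682574621065712
[ 0.49182966 -0.02116408]
[ 0.43546174 -0.02864836]
eye [ 0.41776022 -0.34053754] tip [ 0.40502753 -0.17053091] 0.1704827800000814 -85.71681575464923 bal [ 0.4141006 -0.2916744]
```

The measured sizes agree: plate 240 x 79 mm, blade 88.5 mm, lever 170.5 mm. The post is within 3 mm of its predicted place. I'll move to a hover over the scraper.

```bash
python3 -m inch '[{"hand":0,"slide":[16,29,-3],"yaw":-0.04},{"hand":0,"slide":[16,29,-3],"yaw":-0.04},{"hand":0,"slide":[16,29,-3],"yaw":-0.04},{"hand":0,"slide":[16,29,-3],"yaw":-0.04},{"hand":0,"slide":[16,29,-3],"yaw":-0.04},{"hand":0,"slide":[16,29,-3],"yaw":-0.04},{"hand":0,"slide":[16,29,-3],"yaw":-0.04}]'; python3 -c "
from h import *
for p in [(300,249),(400,249)]: print('base front',ray('top',p,.12))"
```

```text
time_s: 0.98
tcp_pos: [0.2991, -0.3182, 0.2621]
ee_rot: [[-0.983, -0.186, -0.0], [-0.186, 0.983, 0.0], [0.0, 0.0, -1.0]]
wrist_force: [-0.7, -0.3, -0.0]
gripper_width: 0.999
base front [0.53644608 0.00729291 0.12      ]
base front [ 0.53630483 -0.25119419  0.12      ]
```

```bash
python3 -m inch '[{"hand":0,"slide":[16.5,29.3,-2.2],"yaw":-0.047},{"hand":0,"slide":[16.5,29.3,-2.2],"yaw":-0.047},{"hand":0,"slide":[16.5,29.3,-2.2],"yaw":-0.047},{"hand":0,"slide":[16.5,29.3,-2.2],"yaw":-0.047},{"hand":0,"slide":[16.5,29.3,-2.2],"yaw":-0.047},{"hand":0,"slide":[16.5,29.3,-2.2],"yaw":-0.047},{"hand":0,"slide":[16.5,29.3,-2.2],"yaw":-0.047},{"hand":0,"slide":[16.5,29.3,-2.2],"yaw":-0.047}]'; python3 - <<'E'
from h import *
s=sense();print(s['tcp_pos'],s['ee_rot'][1]);im=capture('wrist')
# predicted rib top corners
c=np.array([.4645,-.025]);a=np.radians(7.7);u=np.array([np.cos(a),np.sin(a)]);v=np.array([-u[1],u[0]])
P=[[*(c+i*.03*u+j*.009*v),.062] for i,j in[(1,1),(1,-1),(-1,-1),(-1,1)]]
cv2.polylines(im,[proj('wrist',P,s).round().astype(int)],True,(0,0,255),1)
cv2.imwrite('pics/w1.png',im)
E
```

```text
time_s: 1.98
tcp_pos: [0.4633, -0.0274, 0.2399]
ee_rot: [[-0.991, -0.135, -0.001], [-0.135, 0.991, -0.0], [0.001, -0.0, -1.0]]
wrist_force: [-0.1, 0.5, 0.0]
gripper_width: 0.998
[ 0.4633445  -0.02743581  0.23994333] [-1.34972647e-01  9.90849288e-01 -2.68518048e-04]
```

View pics/w1.png

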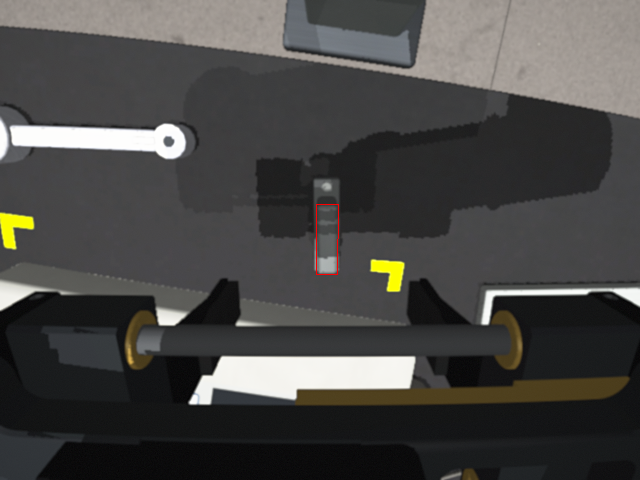

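The wrist view shows the block spanning about (315–338, 178–273), with the predicted rib in line with it sideways. I'll check this with the foot's end pixels.

```bash
python3 - <<'E'
from h import *
f=[ray('wrist',p,.015) for p in [(326.5,178.5),(327.5,274)]]
print(f,(f[0]+f[1])/2,np.linalg.norm(f[0]-f[1]))
im=cv2.imread('pics/w1.png')[160:300,260:400]; cv2.imwrite('pics/w1c.png',cv2.resize(im,None,fx=4,fy=4,interpolation=cv2.INTER_CUBIC))
E
```

```text
[array([ 0.42069485, -0.0310231 ,  0.015     ]), array([ 0.51305475, -0.01719249,  0.015     ])] [ 0.4668748  -0.02410779  0.015     ] 0.09338970229626378
```

View pics/w1c.png

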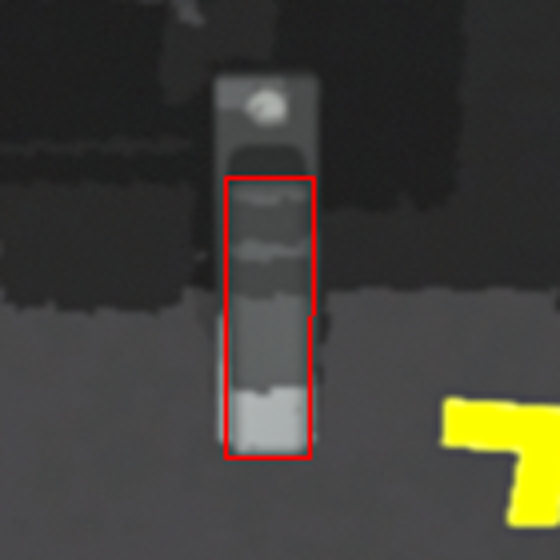

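The predicted rib outline fits. I'll descend, close and lift.

```bash
python3 -m inch '[{"hand":0,"slide":[0.1,0.1,-6],"yaw":0},{"hand":0,"slide":[0.1,0.1,-12],"yaw":0},{"hand":0,"slide":[0.1,0.1,-14.4],"yaw":0},{"hand":0,"slide":[0.1,0.1,-14.4],"yaw":0}]' && python3 -m inch '[{"hand":1,"slide":[0,0,0],"yaw":0},{"hand":1,"slide":[0,0,0],"yaw":0},{"hand":1,"slide":[0,0,0],"yaw":0},{"hand":1,"slide":[0,0,0],"yaw":0},{"hand":1,"slide":[0,0,0],"yaw":0},{"hand":1,"slide":[0,0,0],"yaw":0}]'
```

```text
time_s: 2.52
tcp_pos: [0.4634, -0.0268, 0.0949]
ee_rot: [[-0.991, -0.135, -0.005], [-0.135, 0.991, -0.001], [0.005, -0.001, -1.0]]
wrist_force: [-0.5, 0.6, 0.3]
gripper_width: 1.001
time_s: 3.28
tcp_pos: [0.4647, -0.0253, 0.0963]
ee_rot: [[-0.991, -0.137, -0.0], [-0.137, 0.991, -0.0], [0.0, -0.0, -1.0]]
wrist_force: [-0.5, 0.3, 0.4]
gripper_width: 0.401
```

```bash
python3 -m inch '[{"hand":1,"slide":[0,0,0],"yaw":0},{"hand":1,"slide":[0,0,0],"yaw":0},{"hand":1,"slide":[0,0,0],"yaw":0},{"hand":1,"slide":[0,0,0],"yaw":0},{"hand":1,"slide":[0,0,0],"yaw":0}]' && python3 -m inch '[{"hand":1,"slide":[0,0,3],"yaw":0},{"hand":1,"slide":[0,0,8],"yaw":0},{"hand":1,"slide":[0,0,8],"yaw":0},{"hand":1,"slide":[0,0,8],"yaw":0}]'
```

```text
time_s: 3.9
tcp_pos: [0.4647, -0.0254, 0.0962]
ee_rot: [[-0.991, -0.136, -0.0], [-0.136, 0.991, -0.0], [0.0, 0.0, -1.0]]
wrist_force: [0.0, -0.2, -1.3]
gripper_width: 0.205
time_s: 4.4
tcp_pos: [0.4639, -0.0255, 0.1757]
ee_rot: [[-0.991, -0.136, -0.001], [-0.136, 0.991, 0.0], [0.001, 0.0, -1.0]]
wrist_force: [0.5, -0.4, -1.0]
gripper_width: 0.206
```

```bash
python3 -m inch '[{"hand":1,"slide":[7.5,24.5,0],"yaw":0},{"hand":1,"slide":[7.5,24.5,0],"yaw":0},{"hand":1,"slide":[7.5,24.5,0],"yaw":0},{"hand":1,"slide":[7.5,24.5,0],"yaw":0},{"hand":1,"slide":[7.5,24.5,0],"yaw":0},{"hand":1,"slide":[7.5,24.5,0],"yaw":0},{"hand":1,"slide":[7.5,24.5,-2.5],"yaw":0},{"hand":1,"slide":[7.5,24.5,-5],"yaw":0},{"hand":1,"slide":[7.5,24.5,-5],"yaw":0}]'; python3 - <<'E'
from h import *
s=sense();print(s['tcp_pos']);im=capture('scene')[300:480,270:510]; cv2.imwrite('pics/s1.png',cv2.resize(im,None,fx=3,fy=3,interpolation=cv2.INTER_CUBIC))
E
```

```text
time_s: 5.52
tcp_pos: [0.5379, 0.2169, 0.1239]
ee_rot: [[-0.991, -0.134, -0.006], [-0.134, 0.991, -0.004], [0.006, -0.003, -1.0]]
wrist_force: [-0.1, -1.1, -1.4]
gripper_width: 0.204
[0.53789148 0.21690175 0.12389823]
```

View pics/s1.png

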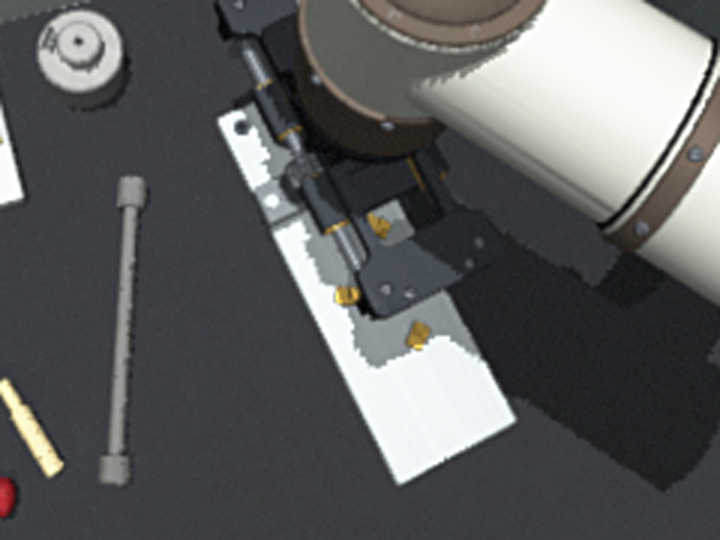

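The scene view shows the block's foot hovering between the post and the chips, which lie in front of it at about (378,222), (347,295) and (418,335). I'll lower it and wipe.

```bash
python3 -m inch '[{"hand":1,"slide":[0,0,-0.6],"yaw":0},{"hand":1,"slide":[0,0,-1.2],"yaw":0},{"hand":1,"slide":[0,0,-1.2],"yaw":0}]' && python3 -m inch '[{"hand":1,"slide":[-0.2,1.5,0],"yaw":0},{"hand":1,"slide":[-0.4,3,0],"yaw":0},{"hand":1,"slide":[-0.6,4.5,0],"yaw":0},{"hand":1,"slide":[-0.8,6,0],"yaw":0},{"hand":1,"slide":[-1.05,7.5,0],"yaw":0},{"hand":1,"slide":[-1.25,9,0],"yaw":0},{"hand":1,"slide":[-1.45,10.5,0],"yaw":0},{"hand":1,"slide":[-1.7,12,0],"yaw":0}]'
```

```text
time_s: 5.95
tcp_pos: [0.5395, 0.2194, 0.1141]
ee_rot: [[-0.991, -0.136, -0.001], [-0.136, 0.991, -0.0], [0.001, -0.0, -1.0]]
wrist_force: [0.4, 0.0, -2.1]
gripper_width: 0.204
time_s: 6.95
tcp_pos: [0.5226, 0.3406, 0.1142]
ee_rot: [[-0.991, -0.136, -0.0], [-0.136, 0.991, -0.0], [0.0, -0.0, -1.0]]
wrist_force: [-0.2, 0.0, -0.9]
gripper_width: 0.205
```

```bash
python3 -m inch '[{"hand":1,"slide":[-0.2,1.4,0],"yaw":0},{"hand":1,"slide":[-0.35,2.6,0],"yaw":0},{"hand":1,"slide":[-0.5,3.6,0],"yaw":0},{"hand":1,"slide":[-0.65,4.6,0],"yaw":0},{"hand":1,"slide":[-0.8,5.6,0],"yaw":0},{"hand":1,"slide":[-0.95,6.6,0],"yaw":0},{"hand":1,"slide":[-0.95,6.8,0],"yaw":0},{"hand":1,"slide":[-0.95,6.8,0],"yaw":0}]'; python3 - <<'E'
from h import *
im=capture('scene')[300:480,270:590]; a=cv2.resize(im,None,fx=2.5,fy=2.5,interpolation=cv2.INTER_CUBIC)
cv2.imwrite('pics/s2.png',a)
E
```

```text
time_s: 7.95
tcp_pos: [0.5132, 0.4076, 0.1142]
ee_rot: [[-0.991, -0.136, -0.0], [-0.136, 0.991, -0.0], [0.0, -0.0, -1.0]]
wrist_force: [0.1, -0.2, -1.7]
gripper_width: 0.207
```

View pics/s2.png

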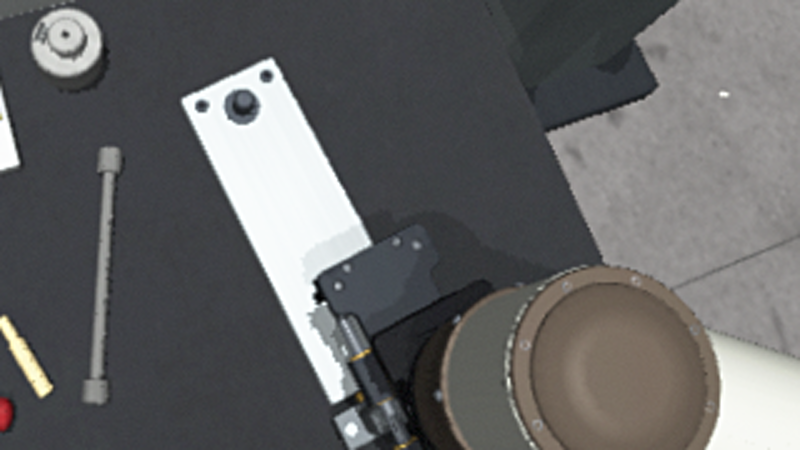

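The visible plate is clear and the block is past its open end. I'll lift, carry back and check from above on the way.

```bash
python3 -m inch '[{"hand":1,"slide":[0,0,3],"yaw":0},{"hand":1,"slide":[0,0,6.5],"yaw":0},{"hand":1,"slide":[-2.5,-22,6.5],"yaw":0},{"hand":1,"slide":[-2.5,-22,6.5],"yaw":0},{"hand":1,"slide":[-2.5,-22,6.5],"yaw":0},{"hand":1,"slide":[-4.8,-43.3,6.5],"yaw":0},{"hand":1,"slide":[-4.8,-43.3,6.5],"yaw":0},{"hand":1,"slide":[-4.8,-43.3,6.5],"yaw":0},{"hand":1,"slide":[-4.8,-43.3,6.5],"yaw":0},{"hand":1,"slide":[-4.8,-43.3,6.5],"yaw":0}]'; python3 - <<'E'
from h import *
im=capture('top')[200:300,120:320]; a=cv2.resize(im,None,fx=4,fy=4,interpolation=cv2.INTER_CUBIC)
cv2.imwrite('pics/t2.png',a);s=sense();print(s['tcp_pos'])
E
```

```text
time_s: 9.25
tcp_pos: [0.4636, -0.0292, 0.1793]
ee_rot: [[-0.992, -0.13, -0.001], [-0.13, 0.992, -0.0], [0.001, -0.0, -1.0]]
wrist_force: [1.1, 0.4, -0.7]
gripper_width: 0.205
[ 0.46459148 -0.02749308  0.17953445]
```

View pics/t2.png

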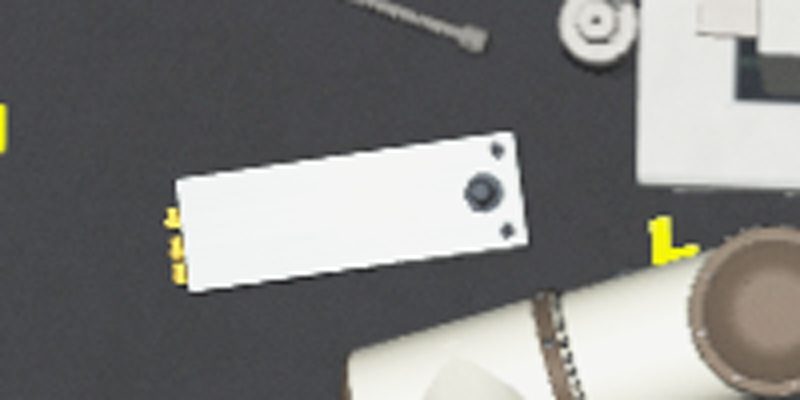

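All three chips lie on the worktop against the open end, at about (172,217), (177,247) and (180,272), and the plate is bare. I'll set the block down.

```bash
python3 -m inch '[{"hand":1,"slide":[0,0,-3],"yaw":0},{"hand":1,"slide":[0,0,-6],"yaw":0},{"hand":1,"slide":[0,0,-7.6],"yaw":0},{"hand":1,"slide":[0,0,-8],"yaw":0},{"hand":1,"slide":[0,0,-8.3],"yaw":0},{"hand":1,"slide":[0,0,-8.3],"yaw":0}]'
```

```text
time_s: 10.05
tcp_pos: [0.4656, -0.025, 0.0967]
ee_rot: [[-0.991, -0.137, 0.001], [-0.137, 0.991, 0.0], [-0.001, 0.0, -1.0]]
wrist_force: [0.7, -0.1, -0.9]
gripper_width: 0.205
```

```bash
python3 -m inch '[{"hand":1,"slide":[0,0,-0.1],"yaw":0},{"hand":1,"slide":[0,0,-0.1],"yaw":0}]' && python3 -m inch '[{"hand":0,"slide":[0,0,0],"yaw":0},{"hand":0,"slide":[0,0,0],"yaw":0},{"hand":0,"slide":[0,0,0],"yaw":0},{"hand":0,"slide":[0,0,0],"yaw":0},{"hand":0,"slide":[0,0,0],"yaw":0},{"hand":0,"slide":[0,0,0],"yaw":0},{"hand":0,"slide":[0,0,0],"yaw":0},{"hand":0,"slide":[0,0,0],"yaw":0},{"hand":0,"slide":[0,0,0],"yaw":0},{"hand":0,"slide":[0,0,0],"yaw":0}]'
```

```text
time_s: 10.3
tcp_pos: [0.4657, -0.0252, 0.0961]
ee_rot: [[-0.991, -0.137, 0.002], [-0.137, 0.991, 0.0], [-0.002, 0.0, -1.0]]
wrist_force: [-0.6, 1.5, 4.3]
gripper_width: 0.204
time_s: 11.55
tcp_pos: [0.4653, -0.0254, 0.0953]
ee_rot: [[-0.991, -0.136, 0.0], [-0.136, 0.991, 0.0], [-0.0, 0.0, -1.0]]
wrist_force: [1.3, -0.2, 0.6]
gripper_width: 0.996
```

```bash
python3 -m inch '[{"hand":0,"slide":[0,0,5],"yaw":0},{"hand":0,"slide":[0,0,10],"yaw":0},{"hand":0,"slide":[0,0,14],"yaw":0},{"hand":0,"slide":[-5.1,-13,14],"yaw":0},{"hand":0,"slide":[-5.1,-13,14],"yaw":0},{"hand":0,"slide":[-5.1,-26.6,14],"yaw":0},{"hand":0,"slide":[-5.1,-26.6,14],"yaw":0.3},{"hand":0,"slide":[-5.1,-26.6,14],"yaw":0.5},{"hand":0,"slide":[-5.1,-26.6,14],"yaw":0.7},{"hand":0,"slide":[-5.1,-26.6,14],"yaw":0.8}]' && python3 -m inch '[{"hand":0,"slide":[0,0,0],"yaw":0.2},{"hand":0,"slide":[0,0,0],"yaw":0.35},{"hand":0,"slide":[0,0,0],"yaw":0.52},{"hand":0,"slide":[0,0,0],"yaw":0.7},{"hand":0,"slide":[0,0,0],"yaw":0.71},{"hand":0,"slide":[0,0,0],"yaw":0.71}]'; python3 - <<'E'
from h import *
s=sense();im=capture('wrist');print(s['tcp_pos'],s['joints'])
e,t=np.array([.4178,-.3405]),np.array([.405,-.1705])
for x,z,c in((e,.032,(0,0,255)),(t,.026,(255,0,0)),(e+(t-e)/.17*.049,.026,(0,200,0))):
    cv2.drawMarker(im,tuple(int(v) for v in proj('wrist',[*x,z],s)[0].round()),c,0,16,1)
cv2.imwrite('pics/w2.png',im)
E
```

```text
time_s: 12.8
tcp_pos: [0.4138, -0.292, 0.2349]
ee_rot: [[-0.651, -0.76, -0.001], [-0.76, 0.651, 0.0], [0.0, 0.001, -1.0]]
wrist_force: [0.1, 0.2, 0.4]
gripper_width: 1.001
time_s: 13.55
tcp_pos: [0.4141, -0.2914, 0.2352]
ee_rot: [[-0.005, -1.0, -0.0], [-1.0, 0.005, 0.0], [-0.0, 0.0, -1.0]]
wrist_force: [-0.2, -0.7, -1.0]
gripper_width: 1.001
[ 0.41413131 -0.29136088  0.23518025] [-1.67327276e+01  1.35347553e+01 -2.07930603e+01 -2.17265556e-03
 -5.56854010e+01  1.64342241e+01]
```

View pics/w2.png

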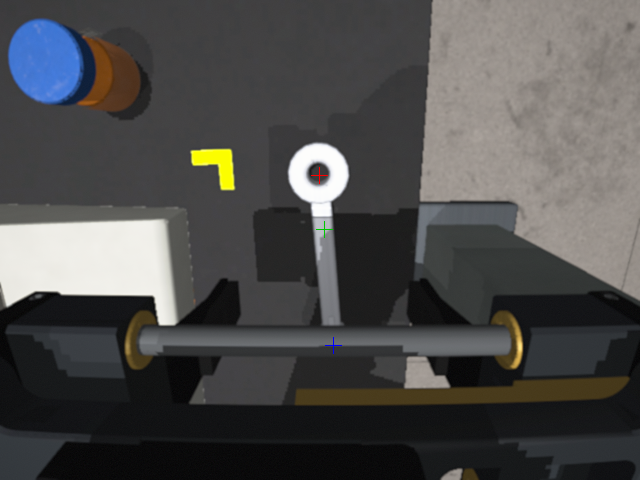

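The eye's bore and the arm coincide with the predicted markers (bore at (319,174)). I'll descend with a small yaw correction and grip.

```bash
python3 -m inch '[{"hand":0,"slide":[0,0,-5],"yaw":0.07},{"hand":0,"slide":[0,0,-10],"yaw":0.07},{"hand":0,"slide":[0,0,-14],"yaw":0.07},{"hand":0,"slide":[0,0,-16.1],"yaw":0.07},{"hand":0,"slide":[0,0,-16.1],"yaw":0.07},{"hand":0,"slide":[0,0,-16.1],"yaw":0.07}]' && python3 -m inch '[{"hand":1,"slide":[0,0,0],"yaw":0},{"hand":1,"slide":[0,0,0],"yaw":0},{"hand":1,"slide":[0,0,0],"yaw":0},{"hand":1,"slide":[0,0,0],"yaw":0},{"hand":1,"slide":[0,0,0],"yaw":0},{"hand":1,"slide":[0,0,0],"yaw":0},{"hand":1,"slide":[0,0,0],"yaw":0},{"hand":1,"slide":[0,0,0],"yaw":0},{"hand":1,"slide":[0,0,0],"yaw":0},{"hand":1,"slide":[0,0,0],"yaw":0}]' && python3 -m inch '[{"hand":1,"slide":[0,0,0],"yaw":0},{"hand":1,"slide":[0,0,0],"yaw":0}]'
```

```text
time_s: 14.35
tcp_pos: [0.4148, -0.2916, 0.075]
ee_rot: [[0.067, -0.998, 0.001], [-0.998, -0.067, -0.0], [0.001, -0.001, -1.0]]
wrist_force: [0.9, 0.2, -0.8]
gripper_width: 1.0
time_s: 15.6
tcp_pos: [0.4143, -0.2914, 0.0742]
ee_rot: [[0.067, -0.998, 0.0], [-0.998, -0.067, -0.0], [0.0, -0.0, -1.0]]
wrist_force: [0.9, -0.0, -0.8]
gripper_width: 0.205
time_s: 15.85
tcp_pos: [0.4143, -0.2914, 0.0742]
ee_rot: [[0.067, -0.998, 0.0], [-0.998, -0.067, -0.0], [0.0, -0.0, -1.0]]
wrist_force: [1.0, 0.7, -1.7]
gripper_width: 0.203
```

Gripped at 18 mm. I'll lift gently and look.

```bash
python3 -m inch '[{"hand":1,"slide":[0,0,1],"yaw":0},{"hand":1,"slide":[0,0,3],"yaw":0},{"hand":1,"slide":[0,0,5],"yaw":0},{"hand":1,"slide":[0,0,8],"yaw":0},{"hand":1,"slide":[0,0,11],"yaw":0},{"hand":1,"slide":[0,0,11],"yaw":0},{"hand":1,"slide":[0,0,11],"yaw":0}]'; python3 - <<'E'
from h import *
s=sense();im=capture('wrist');print(s['tcp_pos'],s['moment'],s['wrist_force'])
p=np.array(s['tcp_pos']);R=np.array(s['ee_rot']);a=R[:,0]
e=p+a*.049-[0,0,.074-.032]; 
c=proj('wrist',e,s)[0]; cv2.drawMarker(im,tuple(int(v) for v in c.round()),(0,0,255),0,16,1); print(c)
cv2.imwrite('pics/w3.png',im[:400,100:560])
E
```

```text
time_s: 16.73
tcp_pos: [0.4132, -0.2909, 0.1834]
ee_rot: [[0.067, -0.998, -0.002], [-0.998, -0.067, 0.001], [-0.001, 0.002, -1.0]]
wrist_force: [0.4, 0.3, -2.8]
gripper_width: 0.202
[ 0.41319502 -0.29090311  0.18340418] [0.06514362 0.15599595 0.02124024] [ 0.41593     0.28122811 -2.78161604]
[323.93805522 218.56162312]
```

View pics/w3.png

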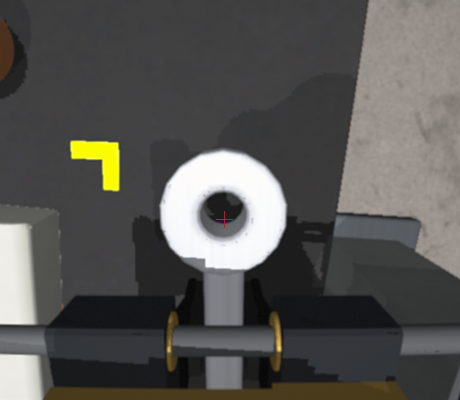

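The casting hangs with the bore at about crop (222,215), so full-frame (322,215), 3 px from the level prediction. I'll check the eye's apparent size for tilt and work out the transfer.

```bash
python3 - <<'E'
from h import *
s=sense();p=np.array(s['tcp_pos']);R=np.array(s['ee_rot']);a,b=R[:,0],R[:,1]
e=p+a*.049-[0,0,.042]
q=proj('wrist',[e+b*.026,e-b*.026],s);print('pred diam px',np.linalg.norm(q[0]-q[1]))
eye=ray('wrist',(322,215),e[2],s); d=(R.T@(eye-p)); print('eye in tool',d)
# final: lever x along ex
ex=np.array([.1395,-.9902]); post=np.array([.5446,.1737])
th=np.arctan2(ex[1],ex[0])-np.arctan2(a[1],a[0]); print('yaw',th)
Rf=np.array([[np.cos(th),-np.sin(th)],[np.sin(th),np.cos(th)]])
t=post-Rf@(eye-p)[:2]; print('target tcp',t,'slide cm',(t-p[:2])*100)
E
```

```text
pred diam px 131.06480930682702
eye in tool [ 0.0505029  -0.00084019  0.04199542]
yaw 0.07320104225206836
target tcp [0.53684701 0.22353941] slide cm [12.37370196 51.44558801]
```

```bash
python3 - <<'E'
from h import *
def ext(f,off,row,c):
    g=cv2.imread(f,0).astype(float)[row-1:row+2].mean(0); m=110
    i=np.where(g>m)[0]; i=i[abs(i-c)<90]; 
    return i.min()+off,i.max()+off,(i.max()-i.min()+1)
print(ext('pics/w2.png',0,173,319), [ext('pics/w3.png',100,r,223) for r in(205,210,215)])
def pd(p,R,e):
    s={'tcp_pos':p,'ee_rot':R}; b=np.array(R)[:,1]; q=proj('wrist',[e+b*.026,e-b*.026],s); return np.linalg.norm(q[0]-q[1])
print('w2 pred',pd([.4141,-.2914,.2352],[[-.005,-1,0],[-1,.005,0],[0,0,-1]],np.array([.4178,-.3405,.032])))
s=sense();p=np.array(s['tcp_pos']);R=np.array(s['ee_rot'])
for dz in(0,-.003,-.006): print(dz,pd(p,R,p+R[:,0]*.0495-[0,0,.042-dz]),proj('wrist',p+R[:,0]*.049-[0,0,.042-dz],s))
E
```

```text
(np.int64(230), np.int64(348), np.int64(119)) [(np.int64(260), np.int64(386), np.int64(127)), (np.int64(260), np.int64(386), np.int64(127)), (np.int64(260), np.int64(385), np.int64(126))]
w2 pred 61.63591161292909
0 131.19995289655 [[323.83156297 218.53879247]]
-0.003 128.51104443047979 [[323.79831469 216.82613451]]
-0.006 125.92964145930246 [[323.76640413 215.18250988]]
```

The same bias of about 3% shows up before and after the lift, so tilt is negligible. I'll transfer along x≈0.41 past the tester first, then out to the post.

```bash
python3 -m inch '[{"hand":1,"slide":[0,2,0],"yaw":0},{"hand":1,"slide":[0,5,0],"yaw":0},{"hand":1,"slide":[0,9,0],"yaw":0},{"hand":1,"slide":[0,13,0],"yaw":0},{"hand":1,"slide":[0,17,0],"yaw":0},{"hand":1,"slide":[0,21,0],"yaw":0},{"hand":1,"slide":[0,25,0],"yaw":0},{"hand":1,"slide":[0,29,0],"yaw":0},{"hand":1,"slide":[0,33,0],"yaw":0},{"hand":1,"slide":[0,37,0],"yaw":0}]' && python3 -m inch '[{"hand":1,"slide":[1,4,0],"yaw":0.01},{"hand":1,"slide":[3,7,0],"yaw":0.03},{"hand":1,"slide":[5,10,0],"yaw":0.05},{"hand":1,"slide":[7.5,12.5,0],"yaw":0.073},{"hand":1,"slide":[10,14,0],"yaw":0.073},{"hand":1,"slide":[12,14.4,0],"yaw":0.073},{"hand":1,"slide":[12.3,14.4,0],"yaw":0.073},{"hand":1,"slide":[12.3,14.4,0],"yaw":0.073},{"hand":1,"slide":[12.3,14.4,0],"yaw":0.073}]'
```

```text
time_s: 18.02
tcp_pos: [0.4134, 0.0796, 0.1831]
ee_rot: [[0.067, -0.998, -0.002], [-0.998, -0.067, -0.001], [0.001, 0.003, -1.0]]
wrist_force: [0.2, 0.7, -2.3]
gripper_width: 0.203
time_s: 19.15
tcp_pos: [0.5364, 0.2221, 0.1838]
ee_rot: [[0.14, -0.99, -0.001], [-0.99, -0.14, -0.001], [0.001, 0.001, -1.0]]
wrist_force: [0.2, 0.7, -3.0]
gripper_width: 0.205
```

```bash
python3 -m inch '[{"hand":1,"slide":[0,0.1,-1.5],"yaw":0},{"hand":1,"slide":[0,0.1,-3],"yaw":0},{"hand":1,"slide":[0,0.1,-3.8],"yaw":0},{"hand":1,"slide":[0,0.1,-3.8],"yaw":0},{"hand":1,"slide":[0,0.1,-3.8],"yaw":0}]'; python3 - <<'E'
from h import *
s=sense();w=capture('wrist')[90:330,160:480];t=capture('top')[215:305,150:330]
o=np.zeros((600,800,3),np.uint8); o[:300,:400]=cv2.resize(w,(400,300)); o[300:600,:600]=cv2.resize(t,(600,300),interpolation=cv2.INTER_CUBIC)
sc=capture('scene')[300:480,270:510]; o[:300,400:]=cv2.resize(sc,(400,300),interpolation=cv2.INTER_CUBIC)
cv2.imwrite('pics/f.png',o)
p=np.array(s['tcp_pos']);print(p)
print('post top pred px', proj('wrist',[[.5446,.1737,.037]],s))
E
```

```text
time_s: 19.77
tcp_pos: [0.5375, 0.2238, 0.1465]
ee_rot: [[0.14, -0.99, 0.001], [-0.99, -0.14, 0.0], [-0.0, -0.001, -1.0]]
wrist_force: [-0.1, 0.6, -2.0]
gripper_width: 0.202
[0.53753392 0.22377908 0.1464808 ]
post top pred px [[323.90930289 189.4603754 ]]
```

View pics/f.png

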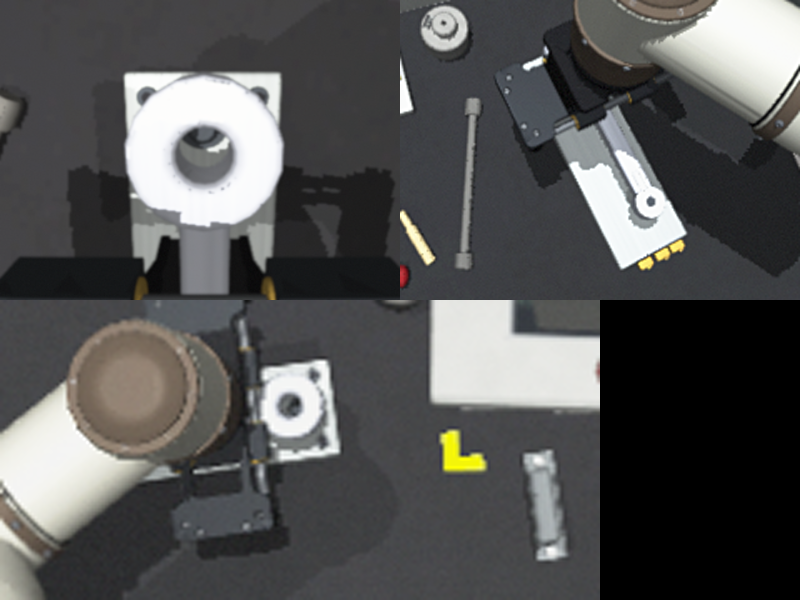

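The final view shows the block upright and free, and the chips on the worktop at the plate's end. The eye is over the post, which is visible through the bore. I'll check it numerically.

```bash
python3 - <<'E'
from h import *
s=sense();p=np.array(s['tcp_pos'])
V=lambda x,y:((x+.5)*.3-.5+150,(y-300+.5)*.3-.5+215)
e=ray('top',V(291,405),p[2]-.042); print('eye via top',e)
c=[ray('top',V(*q),.015)[:2] for q in[(325,361),(340,454)]]; m=(c[0]+c[1])/2; print('plate end',m,np.linalg.norm(c[0]-c[1]),'post from it',m-.025*np.array([.1395,-.9902]))
print('eye via wrist',ray('wrist',(324,214),p[2]-.042,s),'post via wrist',ray('wrist',(324,196),.037,s))
print('model post .5446 .1737; eye by tool',p+np.array(s['ee_rot'])[:,0]*.0495)
E
```

```text
eye via top [0.54465296 0.17284584 0.1047915 ]
plate end [0.54758363 0.15123093] 0.0785562352339352 post from it [0.54409613 0.17598593]
eye via wrist [0.54467171 0.17339927 0.1047915 ] post via wrist [0.54398943 0.17761021 0.037     ]
model post .5446 .1737; eye by tool [0.54441725 0.17479009 0.14676514]
```

```bash
python3 -m inch '[{"hand":1,"slide":[0,0.1,0],"yaw":0},{"hand":1,"slide":[0,0.1,0],"yaw":0},{"hand":1,"slide":[0,0.1,0],"yaw":0},{"hand":1,"slide":[0,0.1,0],"yaw":0}]' && python3 -c "
from station import finish_job; print(finish_job())"
```

```text
time_s: 20.42
tcp_pos: [0.5372, 0.2246, 0.1462]
ee_rot: [[0.14, -0.99, -0.0], [-0.99, -0.14, -0.0], [0.0, 0.0, -1.0]]
wrist_force: [0.2, 0.2, -1.7]
gripper_width: 0.207
the job is handed in; nothing more can be done
None
```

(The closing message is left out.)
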